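Gauge the vessel-clamp collars

TASK

One of the three stainless clamp collars has the right bore: it passes over the slim go end of the standing plug gauge and stops on the thicker no-go step. Pick that collar, lower it over the gauge until it stops on the no-go step, then lift it off and set it down flat in the low tray on the gauge's own board. Leave the other two collars where they lie.

Things in the scene. Friction and masses are not known exactly. Their poses are not given: they have to be found in the camera images.
- gauge: Fixed dark steel board 180 (x) by 360 (y) by 6 (all in mm), z up; origin: centre of its underside. Bright plug gauge upright at x 0, y +100: foot dia. 64 up to z 14, no-go dia. 46 up to z 60 (its flat top is the step; a collar on it has its centre at z 74), go end dia. 28 up to z 84, nose tapering to dia. 10 at z 102. Low tray centred at x 0, y -80: inside 140 by 150, floor z 6, walls to z 20; a collar in it: centre z 20.
- collar_a_mid (a point): centre (half-way up, 14 mm above its underside) of a plain stainless collar, a short tube standing on the table with its bore upright: 60 mm outside diameter, 28 mm high, bore 20 mm (wall 20 mm thick), mass about 550 g; the z axis lies along the bore
- collar_b_mid (a point): centre (half-way up, 14 mm above its underside) of a plain stainless collar, a short tube standing on the table with its bore upright: 60 mm outside diameter, 28 mm high, bore 38 mm (wall 11 mm thick), mass about 370 g; the z axis lies along the bore
- collar_c_mid (a point): centre (half-way up, 14 mm above its underside) of a plain stainless collar, a short tube standing on the table with its bore upright: 60 mm outside diameter, 28 mm high, bore 50 mm (wall 5 mm thick), mass about 200 g; the z axis lies along the bore
Things that resemble listed ones, but are neither listed nor needed, are in the scene too. What is shaped like the part that bears collar_b_mid but black or purple is not meant.

How it is judged:
On the way:
1. the right collar is over the go end and down on the no-go step, upright (x of collar_b_mid in the frame of gauge between -0.01 and 0.01 m and y of collar_b_mid in the frame of gauge between 0.09 and 0.11 m and z of collar_b_mid in the frame of gauge between 0.066 and 0.08 m and angle between collar_b_mid's own z axis and vertical below 0.2 rad), for 0.2 s.
At the end, for the whole second after the job is handed in: the right collar rests released in the tray: its centre within 45 mm (x) and 50 mm (y) of the tray's centre and within 8 mm of its resting height, tilted less than 11 degrees, at rest; the other two collars are within 20 mm of where they started (x of collar_b_mid in the frame of gauge between -0.045 and 0.045 m and y of collar_b_mid in the frame of gauge between -0.13 and -0.03 m and z of collar_b_mid in the frame of gauge between 0.012 and 0.028 m and angle between collar_b_mid's own z axis and vertical below 0.2 rad and linear speed of collar_b below 0.02 m/s and distance of each of collar_a_mid, collar_c_mid from where it was at the start of the episode below 0.02 m); the robot touches nothing.
It fails at once if one of the other two collars is moved by more than 30 mm (distance of any of collar_a_mid, collar_c_mid from where it was at the start of the episode above 0.03 m).
It also fails if it takes over 43 s, if anything falls off the work surface, if the arm or the gripper's body presses on something with over 40 N, if the wrist force passes 120 N, or if a joint passes its speed limit or range.

ROBOT

A 6-joint arm with a two-finger parallel gripper is mounted at the origin on the work surface. World frame = base frame: x ahead of the robot, y to its left, z up, the work surface at z = 0. Lengths are in m, angles in rad, forces in N, time in s.
With the tool pointing down it reaches from about 0.325 to 0.875 m from the base axis. Payload 4.4 kg.
Tool frame: the origin (TCP) lies between the finger pads; the fingertips stand 25 mm ahead of it and the grasp point (between the pads) lies 6 mm ahead of it; x points along the fingers, z is the direction in which the jaws open and shut, and the axes are right-handed (so a half turn about x gives the same grasp; the last joint's range is limited). The gripper opens to 85 mm and grips with 20 to 120 N. Pads are 22 mm wide; open, the fingers measure 114 mm over their backs; the gripper's body (76 mm by 85 mm) begins 54 mm behind the grasp point. The pads swing forward as they close: fully open they stand 13 mm farther back than shut.
Start: joints at [1.173, 0.207, 1.542, -0, 1.393, -0.15], TCP at [0.14, 0.558, 0.225] pointing down, gripper open.
Joint ranges: [-2.73, 2.73], [-0.86, 2.22], [0.23, 2.46], [-1.11, 4.25], [0.08, 2.63], [-2.82, 2.82]. Speed limits (rad/s): [2.79, 2.79, 3.14, 3.14, 3.14, 3.14].

INTERFACE

Orientations are given as a unit quaternion [x, y, z, w].
In Python, from bench import state, read_camera, finish_job gives the robot as it stands.
- The arm moves only by the tool send_rows, never from a script. Its argument "targets" is one flat list of numbers, 7 for each row, row after row: the shift along the world's x, y, z in cm, then the turn, a rotation vector about the world's x, y, z in degrees, then the closure in counts, from 0 (fully open) to 255 (shut). A call has 1 to 20 rows; each row is the pose to reach, as a shift and turn from the pose commanded when the call began; what a row does not reach only later rows make up. A row lasts 1/10 s, in which the tool goes at most 50 mm and 8.59 degrees, less where a joint would pass 70% of its speed; a pose out of reach is approached as far as the arm can. A call with a gripper value outside its range is refused whole. The fingers move at their own pace and stop on an object; "force" is the grip in N (left out, the last holds). Time passes only in rows, so rows that repeat a pose let the fingers close. It gives the time, the measured TCP pose, the force and the opening at its end, in the units of the state.
- state(): the state, without advancing time (a new reading comes with each control period).
- read_camera(name): name is "scene" or "top" or "wrist"; returns a dict with "img" (384x512x3 uint8, red, green, blue), "intrinsics" (3x3 intrinsics, pixels), "cam_to_world" (4x4, takes a point from camera to world coordinates). Camera axes: x right, y down, z forward; pixel columns grow to the right and rows downward; lengths in m; the calibration is good to about 2 mm. A picture is of the moment at which its call begins. There is no depth.
- finish_job(): hands the job in, once; it reports no verdict.
The state is a dict: "time_s": time; "joint_positions": joint angles; "qvel": joint speeds; "joint_torque": joint torques, N m; "position": TCP position; "eef_rot": TCP orientation; "force": force on the tool from outside, world axes, zero at the start; "ft_torque": the same for the moment, N m; "grip_width": opening from 0.0 (shut) to 1.0 (fully open).
Only numpy, scipy, OpenCV 4.12 (cv2) and the standard library are available. Lean on these libraries where they do the work, as an engineer would, in place of code of your own. Each camera call takes 0.05 s, during which the arm holds its last target. There are 200 camera calls.

## Working session

There is one attempt and no reset: what is moved stays moved. The work goes in short steps, Python scripts to look and compute and a tool call to move; the robot and the scene stay as the last step left them, time stands still between calls to the robot, and variables do not carry over. Pictures are saved under pics/ and viewed, about 8 in all and at most 12, crops included, and the job is handed in when it is done.

Besides the shell and the picture viewer there is one more tool, called after "Emit:" as name(argument=value, ...) on one line, values as JSON. send_rows: Moves the arm, as the interface text tells. Its arguments: {"type":"object","properties":{"targets":{"type":"array"},"force":{"type":"number"}},"required":["targets"]}

```bash
mkdir -p pics && cat > h.py <<'E'
import numpy as np, cv2
from bench import state, read_camera, finish_job
def snap(name,fn=None):
    c=read_camera(name)
    if fn: cv2.imwrite('pics/'+fn,c['img'][:,:,::-1])
    return c
def ray(c,u,v,z):
    K=np.array(c['intrinsics']);T=np.array(c['cam_to_world'])
    d=T[:3,:3]@np.linalg.solve(K,[u,v,1.0]);o=T[:3,3]
    return o+d*(z-o[2])/d[2]
def proj(c,p):
    K=np.array(c['intrinsics']);T=np.array(c['cam_to_world'])
    q=K@(T[:3,:3].T@(np.array(p)-T[:3,3]));return q[:2]/q[2]
E
python3 - <<'E'
from h import *
t=snap('top','top1.png');s=snap('scene','scene1.png')
for c in(t,s):print(np.round(c['intrinsics'],1).tolist(),np.round(c['cam_to_world'],3).tolist())
print(state())
E
```

```text
[[487.9, 0.0, 258.7], [0.0, 487.9, 187.3], [0.0, 0.0, 1.0]] [[-0.019, -0.989, 0.148, 0.425], [-1.0, 0.016, -0.019, 0.029], [0.016, -0.148, -0.989, 1.104], [0.0, 0.0, 0.0, 1.0]]
[[499.9, 0.0, 253.7], [0.0, 499.9, 190.9], [0.0, 0.0, 1.0]] [[-0.227, 0.513, -0.827, 1.602], [0.974, 0.104, -0.203, 0.259], [-0.019, -0.852, -0.523, 0.683], [0.0, 0.0, 0.0, 1.0]]
{'time_s': 0.1, 'joint_positions': array([ 1.17349001e+00,  2.07357216e-01,  1.54281666e+00, -2.54644825e-06,
        1.39351059e+00, -1.50541884e-01]), 'qvel': array([ 0.00054738, -0.00107231, -0.00311371,  0.00054825, -0.00102013,
        0.00018994]), 'joint_torque': array([-1.22911268e-03, -3.84092188e+01, -2.92548537e+01, -2.82123483e-04,
        4.81498646e-03, -1.61004675e-05]), 'position': array([0.14021508, 0.5569203 , 0.22422652]), 'eef_rot': array([-0.43502698,  0.55837782,  0.43430145,  0.55708885]), 'force': array([-0.57463543, -0.23008231,  0.47912191]), 'ft_torque': array([ 0.01559293, -0.013598  ,  0.01824849]), 'grip_width': 0.9990327022181851}
```

View pics/top1.png

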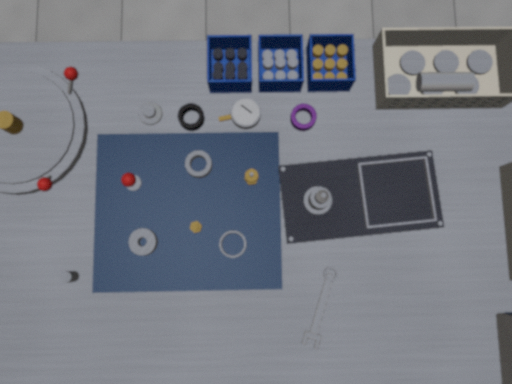

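View pics/scene1.png

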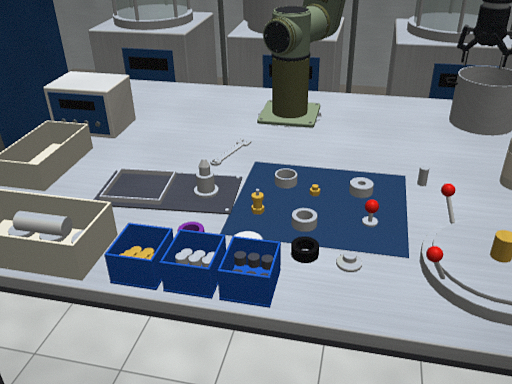

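The top view shows collar B (medium bore) at about (198,163), A at (142,242) and C at (232,244). The plug is at about (318,199), and the tray to its right is centred at about (397,192).

```bash
python3 - <<'E'
from h import *
import cv2
t=snap('top'); im=t['img']; 
hsv=cv2.cvtColor(im,cv2.COLOR_RGB2HSV)
def ring(u,v,r=22):
    x0,y0=u-r,v-r; p=hsv[y0:v+r,x0:u+r]
    m=((p[:,:,1]<60)&(p[:,:,2]>100)).astype(np.uint8)
    n,l,st,_=cv2.connectedComponentsWithStats(m); k=1+np.argmax(st[1:,4]); m=(l==k).astype(np.uint8)
    cs,_=cv2.findContours(m,cv2.RETR_EXTERNAL,cv2.CHAIN_APPROX_NONE)
    e=cv2.minEnclosingCircle(max(cs,key=cv2.contourArea)); return e[0][0]+x0,e[0][1]+y0,e[1]
for n,uv in dict(a=(142,242),b=(198,163),c=(232,244)).items():
    r=ring(*uv); print(n,np.round(r,1),np.round(ray(t,r[0],r[1],.018),4))
# tray frame outline + board
g=hsv[:,:,2].copy(); roi=np.zeros_like(g); roi[140:250,275:450]=1
bd=((g<90)&(roi>0)).astype(np.uint8)
bd=cv2.morphologyEx(bd,cv2.MORPH_CLOSE,np.ones((15,15)))
# remove mat (blue, saturated)
bd[hsv[:,:,1]>110]=0
cs,_=cv2.findContours(bd,cv2.RETR_EXTERNAL,cv2.CHAIN_APPROX_NONE);c=max(cs,key=cv2.contourArea)
rc=cv2.minAreaRect(c);P=[ray(t,*q,.006) for q in cv2.boxPoints(rc)];print(rc);print(np.round(P,4));print(np.mean(P,0))
P=np.array(P);print([np.linalg.norm(P[i]-P[i-1]) for i in range(4)])
cv2.imwrite('pics/c1.png',cv2.resize(im[100:260,120:450,::-1],None,fx=2.4,fy=2.4,interpolation=cv2.INTER_CUBIC))
s=state();from scipy.spatial.transform import Rotation as R
print(np.round(R.from_quat(s['eef_rot']).as_matrix(),3))
w=snap('wrist');print(np.round(w['cam_to_world'],3).tolist(),w['intrinsics'])
E
```

```text
a [141.8 241.3  14.6] [0.471  0.2684 0.018 ]
b [197.8 163.2  13.9] [0.6447 0.145  0.018 ]
c [232.3 243.7  14.4] [0.4622 0.0688 0.018 ]
((359.8191833496094, 196.28219604492188), (77.25736999511719, 157.7599639892578), 83.9909896850586)
[[ 0.6375 -0.0356  0.006 ]
 [ 0.6709 -0.4003  0.006 ]
 [ 0.4929 -0.4058  0.006 ]
 [ 0.4622 -0.0495  0.006 ]]
[ 0.56587599 -0.22281095  0.006     ]
[np.float64(0.17594082603857752), np.float64(0.3661435200440327), np.float64(0.17804806531812367), np.float64(0.35762372218166566)]
[[-0.001 -0.97   0.244]
 [-0.002  0.244  0.97 ]
 [-1.     0.    -0.002]]
[[0.245, 0.917, 0.316, 0.059], [0.969, -0.231, -0.082, 0.577], [-0.003, 0.326, -0.945, 0.373], [0.0, 0.0, 0.0, 1.0]] [[290.9014436    0.         257.1008657 ]
 [  0.         290.9014436  190.03681117]
 [  0.           0.           1.        ]]
```

View pics/c1.png

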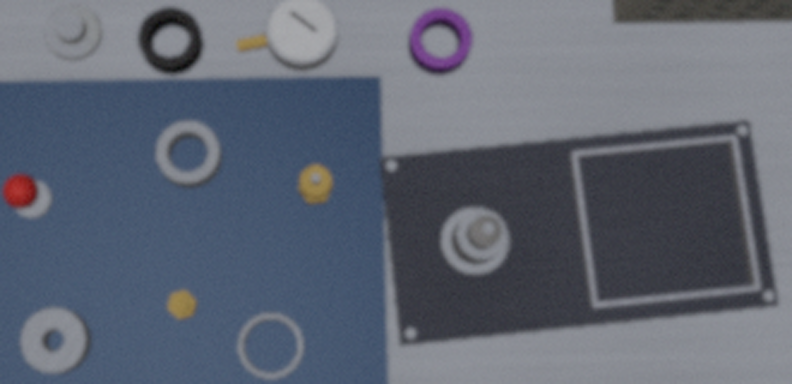

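Collar B is at about (0.645, 0.145). The board centre is at about (0.566, -0.223) with yaw near 5°. I'll go above B with the jaws along board x.

Emit:
send_rows(targets=[0, 0, 3, 0, 0, 0, 0, 3, -2, 4, 0, 0, -6, 0, 50.5, -41.3, 3, 0, 0, -71, 0, 50.5, -41.3, 3, 0, 0, -71, 0, 50.5, -41.3, 3, 0, 0, -71, 0, 50.5, -41.3, 3, 0, 0, -71, 0, 50.5, -41.3, 3, 0, 0, -71, 0, 50.5, -41.3, 3, 0, 0, -71, 0, 50.5, -41.3, 3, 0, 0, -71, 0, 50.5, -41.3, 3, 0, 0, -71, 0, 50.5, -41.3, 3, 0, 0, -71, 0, 50.5, -41.3, 0, 0, 0, -71, 0, 50.5, -41.3, -5, 0, 0, -71, 0, 50.5, -41.3, -5, 0, 0, -71, 0, 50.5, -41.3, -5, 0, 0, -71, 0, 50.5, -41.3, -5, 0, 0, -71, 0, 50.5, -41.3, -5, 0, 0, -71, 0, 50.5, -41.3, -5, 0, 0, -71, 0], force=60)

```text
time_s: 2.0
position: [0.6453, 0.1454, 0.1761]
eef_rot: [-0.03, 0.706, 0.03, 0.707]
force: [-0.4, 0.1, -0.1]
grip_width: 0.998
```

```bash
python3 - <<'E'
from h import *
from scipy.spatial.transform import Rotation as R
s=state();print(s['time_s'],s['position'],np.round(R.from_quat(s['eef_rot']).as_matrix(),3),s['joint_positions'])
w=snap('wrist','w1.png');im=w['img'];hsv=cv2.cvtColor(im,cv2.COLOR_RGB2HSV)
print(proj(w,[.645,.145,.028]),proj(w,[.557,-.123,.06]),np.round(w['cam_to_world'],3).tolist())
E
```

```text
2.0 [0.64533728 0.14541212 0.17610065] [[ 0.001 -0.085  0.996]
 [ 0.001  0.996  0.085]
 [-1.     0.     0.001]] [9.07329174e-02 4.25423973e-01 1.36148515e+00 4.48239133e-04
 1.35382510e+00 5.04812682e-03]
[256.90812156 173.60319644] [168.41837538 381.37689406] [[0.996, 0.08, 0.027, 0.638], [0.084, -0.942, -0.326, 0.229], [-0.0, 0.327, -0.945, 0.325], [0.0, 0.0, 0.0, 1.0]]
```

View pics/w1.png

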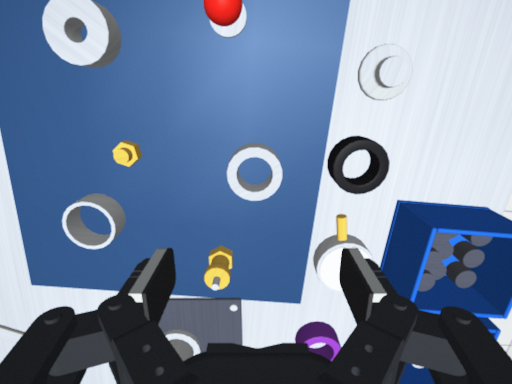

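The wrist view shows B's top face centred at about (254,172), where (257,174) was predicted, so the estimate is only a few mm off. I'll fit the face ellipse to correct it.

```bash
python3 - <<'E'
from h import *
w=snap('wrist');im=w['img'];hsv=cv2.cvtColor(im,cv2.COLOR_RGB2HSV)
p=hsv[135:210,215:295]
for th in (150,165,180):
    m=((p[:,:,1]<60)&(p[:,:,2]>th)).astype(np.uint8)
    cs,h=cv2.findContours(m,cv2.RETR_CCOMP,cv2.CHAIN_APPROX_NONE)
    for c in cs:
        if len(c)>40:
            e=cv2.fitEllipse(c);u,v=e[0][0]+215,e[0][1]+135;print(th,len(c),np.round(e[1],1),round(u,1),round(v,1),np.round(ray(w,u,v,.028),4))
E
```

```text
150 154 [53.  54.9] 253.9 173.5 [0.642 0.145 0.028]
150 100 [34.7 36.2] 253.9 174.0 [0.6421 0.1444 0.028 ]
165 154 [53.  54.9] 253.8 173.6 [0.642  0.1449 0.028 ]
165 101 [35.2 36.3] 253.9 174.2 [0.6422 0.1442 0.028 ]
180 153 [52.5 54.9] 253.8 173.8 [0.642  0.1447 0.028 ]
180 101 [35.2 36.5] 253.9 174.3 [0.6421 0.1441 0.028 ]
```

Emit:
send_rows(targets=[-0.3, 0, -4.5, 0, 0, 0, 0, -0.3, 0, -9, 0, 0, 0, 0, -0.3, 0, -12, 0, 0, 0, 0, -0.3, 0, -13.5, 0, 0, 0, 0, -0.3, 0, -14.5, 0, 0, 0, 0, -0.3, 0, -14.5, 0, 0, 0, 0, -0.3, 0, -14.5, 0, 0, 0, 0])

```text
time_s: 2.8
position: [0.6442, 0.1449, 0.0324]
eef_rot: [-0.03, 0.705, 0.03, 0.708]
force: [0.6, -0.3, 0.4]
grip_width: 1.002
```

```bash
python3 - <<'E'
from h import *
s=state();print(s['position'],s['force'],s['grip_width'])
w=snap('wrist','w2.png');s=snap('scene')
c=cv2.resize(s['img'][140:290,220:370,::-1],(500,500),interpolation=cv2.INTER_CUBIC);a=w['img'][:,:,::-1]
b=np.zeros((500,800,3),np.uint8);b[:500,:500]=c;b[:225,500:800]=cv2.resize(a,(300,225));cv2.imwrite('pics/m2.png',b)
E
```

```text
[0.64418045 0.14494244 0.03242639] [ 0.62058865 -0.32522046  0.37754717] 1.002252810444507
```

View pics/m2.png

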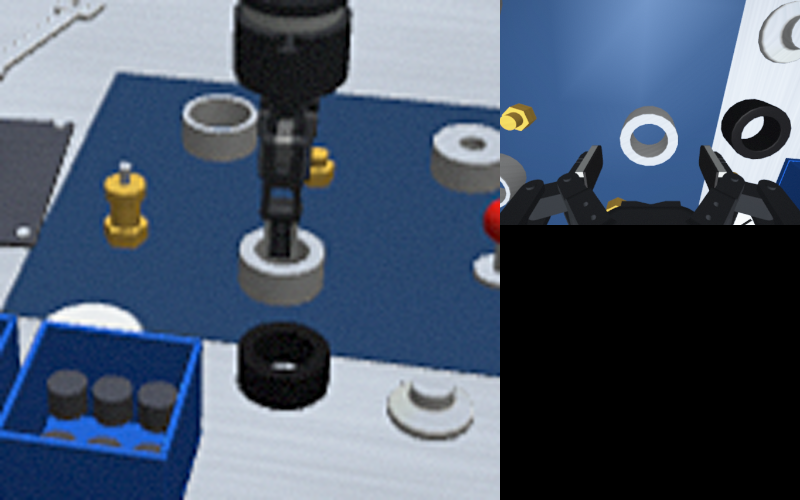

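```bash
python3 - <<'E'
from h import *
w=snap('wrist');s=snap('scene')
print(np.round(w['cam_to_world'],3).tolist())
st=state();p=st['position'];print(p)
for d in (.0,-.006,.012,.025): 
  for j in (-.0425,.0425): print(d,j,proj(w,p+[j*.996,j*.085,-d]).round(),((proj(s,p+[j*.996,j*.085,-d])-[220,140])*500/150).round())
print('collar top',proj(w,[.642,.145,.028]).round(), ((proj(s,[.642,.145,.028])-[220,140])*500/150).round())
im=w['img'];hsv=cv2.cvtColor(im,cv2.COLOR_RGB2HSV)
m=((hsv[:,:,1]<60)&(hsv[:,:,2]>165)).astype(np.uint8)
cs,h=cv2.findContours(m,cv2.RETR_CCOMP,cv2.CHAIN_APPROX_NONE)
for c in cs:
    if len(c)>100:
        e=cv2.fitEllipse(c);print(len(c),np.round(e[1],1),np.round(e[0],1),np.round(ray(w,*e[0],.028),4))
E
```

```text
[[0.996, 0.078, 0.031, 0.637], [0.084, -0.942, -0.326, 0.228], [0.003, 0.327, -0.945, 0.181], [0.0, 0.0, 0.0, 1.0]]
[0.64387972 0.14470269 0.03216798]
0.0 -0.0425 [183. 243.] [286. 210.]
0.0 0.0425 [330. 243.] [279. 278.]
-0.006 -0.0425 [180. 248.] [287. 203.]
-0.006 0.0425 [332. 248.] [280. 271.]
0.012 -0.0425 [188. 233.] [286. 224.]
0.012 0.0425 [325. 233.] [279. 293.]
0.025 -0.0425 [192. 224.] [285. 239.]
0.025 0.0425 [321. 224.] [278. 308.]
collar top [253. 239.] [284. 246.]
116 [20.9 35.5] [414.  374.6] [0.7653 0.0455 0.028 ]
110 [31.7 46.7] [ -1.6 326.7] [0.4788 0.0658 0.028 ]
107 [22.4 48.3] [430.5 217.3] [0.7429 0.1672 0.028 ]
264 [87.5 98.3] [253.5 237.6] [0.6421 0.1458 0.028 ]
174 [58.  64.9] [253.6 239. ] [0.6422 0.1448 0.028 ]
105 [15.4 52.8] [504.8  58.3] [0.7553 0.2525 0.028 ]
836 [142.2 338.9] [446.  165.2] [0.7426 0.1982 0.028 ]
309 [101.1 119. ] [435.6 218.8] [0.746  0.1665 0.028 ]
229 [108.9 151.5] [514.1  51.7] [0.7587 0.2557 0.028 ]
```

View pics/w2.png

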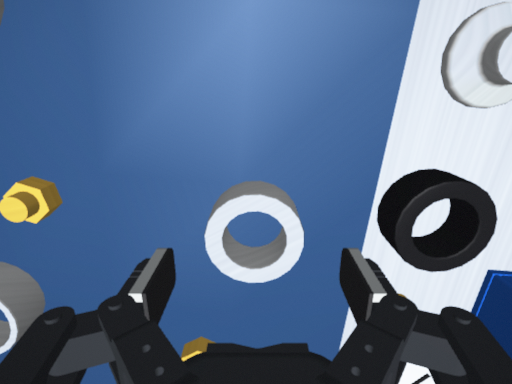

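The arm reports TCP z 0.032, but in both views the fingertips look higher than the description says, above the collar at roughly z 0.05. Closing the jaws is a harmless test: the opening should stop near 0.7 if they are on the collar.

Emit:
send_rows(targets=[-0.1, 0, 0, 0, 0, 0, 70, -0.1, 0, 0, 0, 0, 0, 110, -0.1, 0, 0, 0, 0, 0, 110, -0.1, 0, 0, 0, 0, 0, 110, -0.1, 0, 0, 0, 0, 0, 110], force=40)

```text
time_s: 3.5
position: [0.6414, 0.1446, 0.0302]
eef_rot: [-0.03, 0.707, 0.03, 0.706]
force: [-0.7, 0.4, 0.5]
grip_width: 0.568
```

```bash
python3 - <<'E'
from h import *
s=state();print(s['position'],s['force'],s['grip_width'])
w=snap('wrist');s=snap('scene')
c=cv2.resize(s['img'][150:250,260:340,::-1],(480,600),interpolation=cv2.INTER_CUBIC);a=w['img'][:,:,::-1]
b=np.zeros((600,800,3),np.uint8);b[:,:480]=c;b[:240,480:800]=cv2.resize(a,(320,240));cv2.imwrite('pics/m3.png',b)
E
```

```text
[0.64143964 0.14455881 0.03020329] [-0.72822641  0.36003928  0.49292984] 0.5683030716921696
```

View pics/m3.png

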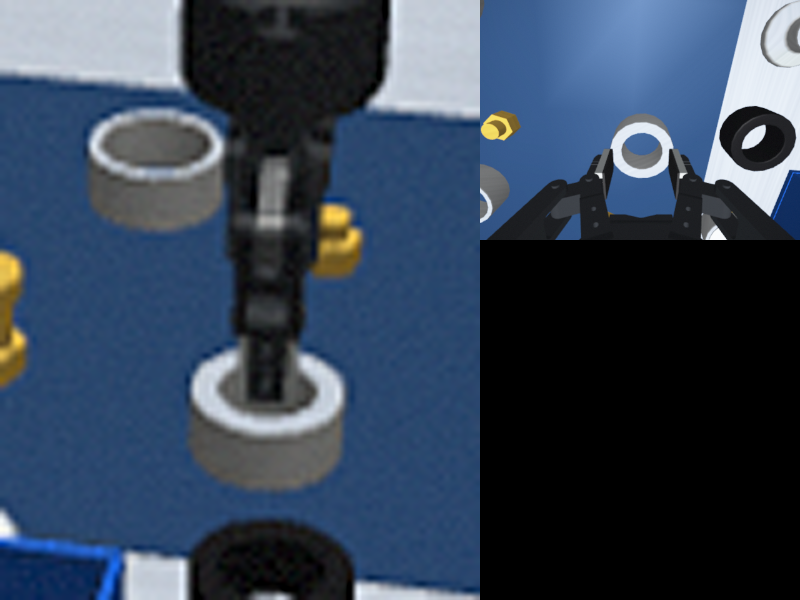

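The jaws closed to 48 mm above the collar without touching it, so the real fingertips sit about 18 mm above the reported TCP, roughly 40 mm shorter than the description says. I'll reopen and descend in stages, watching the force.

Emit:
send_rows(targets=[0.1, 0, 0, 0, 0, 0, 0, 0.1, 0, 0, 0, 0, 0, 0, 0.1, 0, 0, 0, 0, 0, 0, 0.1, 0, 0, 0, 0, 0, 0, 0.1, 0, -1, 0, 0, 0, 0, 0.1, 0, -1.5, 0, 0, 0, 0, 0.1, 0, -2, 0, 0, 0, 0, 0.1, 0, -2, 0, 0, 0, 0])

```text
time_s: 4.4
position: [0.6412, 0.1444, 0.0086]
eef_rot: [-0.03, 0.708, 0.03, 0.705]
force: [0.2, -0.6, -0.1]
grip_width: 1.001
```

```bash
python3 - <<'E'
from h import *
s=state();print(s['position'],s['force'],s['grip_width'])
w=snap('wrist');s=snap('scene')
c=cv2.resize(s['img'][150:250,260:340,::-1],(480,600),interpolation=cv2.INTER_CUBIC);a=w['img'][:,:,::-1]
b=np.zeros((600,800,3),np.uint8);b[:,:480]=c;b[:240,480:800]=cv2.resize(a,(320,240));cv2.imwrite('pics/m4.png',b)
E
```

```text
[0.64123423 0.14443682 0.00861999] [ 0.19676583 -0.578918   -0.10693086] 1.0005253510599639
```

View pics/m4.png

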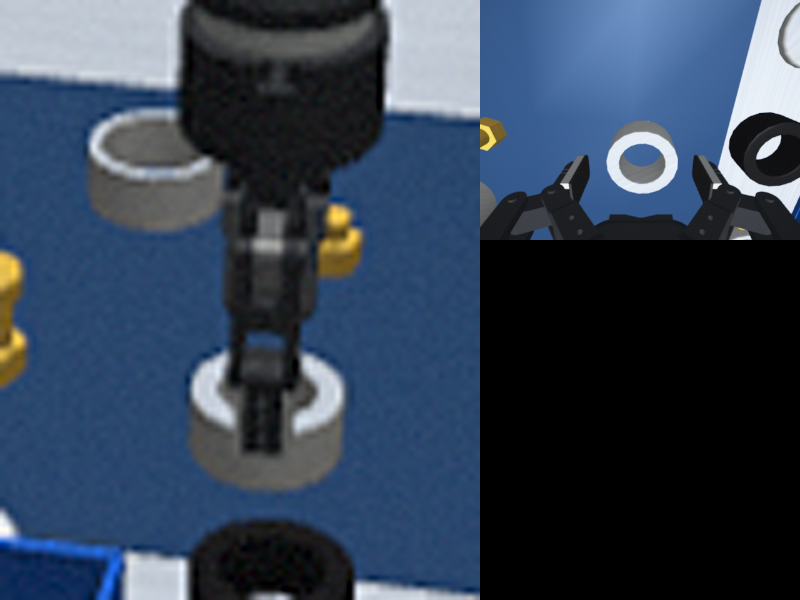

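```bash
python3 - <<'E'
from h import *
s=snap('scene');w=snap('wrist')
for x in(.684,.69,.697):print(x,[ (z,((proj(s,[x,.148,z])-[260,150])*6).round().tolist()) for z in(0,.01,.02,.03)])
# wrist: tip left inner ~(585-480)*1.6,155*1.6 ; right (695-480)*1.6
d=110*1.6;dep=.085/d*w['intrinsics'][0][0];T=w['cam_to_world'];print(T[:3,3]+T[:3,:3]@np.array([0,(155*1.6-190)/291*dep,dep]))
E
```

```text
0.684 [(0, [260.0, 506.0]), (0.01, [261.0, 485.0]), (0.02, [262.0, 464.0]), (0.03, [263.0, 442.0])]
0.69 [(0, [258.0, 516.0]), (0.01, [259.0, 494.0]), (0.02, [259.0, 473.0]), (0.03, [260.0, 451.0])]
0.697 [(0, [255.0, 527.0]), (0.01, [256.0, 505.0]), (0.02, [257.0, 484.0]), (0.03, [258.0, 462.0])]
[0.64148442 0.15598865 0.03506716]
```

The tips are now at about z 0.03 with no contact. I'll go 14 mm lower and close.

Emit:
send_rows(targets=[0.05, 0, -0.7, 0, 0, 0, 0, 0.05, 0, -1.4, 0, 0, 0, 0, 0.05, 0, -1.4, 0, 0, 0, 0, 0.05, 0, -1.4, 0, 0, 0, 60, 0.05, 0, -1.4, 0, 0, 0, 120, 0.05, 0, -1.4, 0, 0, 0, 160, 0.05, 0, -1.4, 0, 0, 0, 160, 0.05, 0, -1.4, 0, 0, 0, 160, 0.05, 0, -1.4, 0, 0, 0, 160, 0.05, 0, -1.4, 0, 0, 0, 160], force=60)

```text
time_s: 5.6
position: [0.6435, 0.1446, -0.003]
eef_rot: [-0.03, 0.706, 0.03, 0.707]
force: [0.5, -0.4, 4.2]
grip_width: 0.684
```

The jaws stopped at 0.684 of full opening (about 58 mm), so the collar is held. I'll lift it and carry it 5 cm past the plug so the wrist camera has a clear view.

Emit:
send_rows(targets=[0, 0, 2, 0, 0, 0, 160, 0, 0, 6, 0, 0, 0, 160, 0, 0, 10, 0, 0, 0, 160, 0, 0, 14, 0, 0, 0, 160, -1.5, -4, 18, 0, 0, 0, 160, -3, -8, 18, 0, 0, 0, 160, -4.5, -12, 18, 0, 0, 0, 160, -6, -16, 18, 0, 0, 0, 160, -7, -20, 18, 0, 0, 0, 160, -8, -24, 18, 0, 0, 0, 160, -8.5, -28, 18, 0, 0, 0, 160, -8.5, -31.5, 18, 0, 0, 0, 160, -8.5, -31.5, 18, 0, 0, 0, 160, -8.5, -31.5, 18, 0, 0, 0, 160])

```text
time_s: 7.0
position: [0.5567, -0.1706, 0.1745]
eef_rot: [-0.028, 0.707, 0.03, 0.706]
force: [-0.1, -0.1, -4.2]
grip_width: 0.687
```

```bash
python3 - <<'E'
from h import *
s=state();print(s['position'],s['force'],s['grip_width'])
w=snap('wrist','w5.png');T=w['cam_to_world'];print(T[:3,3])
for z in(.014,.06,.102):print(z,proj(w,[.557,-.123,z]))
E
```

```text
[ 0.5567309  -0.17064807  0.17453828] [-0.13127202 -0.08514051 -4.16907305] 0.6868633941723626
[ 0.55032719 -0.08730697  0.32312889]
0.014 [261.7649394  126.48979784]
0.06 [262.35572209 132.59069729]
0.102 [263.09838489 140.26003352]
```

View pics/w5.png

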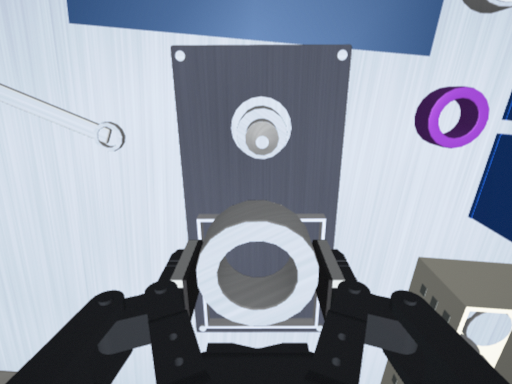

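The wrist view shows the plug foot at (261,127) and nose at (262,142), within 1 to 2 px of prediction. B is held level between the pads, with its face at about (258,273), and the board edges are aligned with the tool.

```bash
python3 - <<'E'
from h import *
w=snap('wrist');hsv=cv2.cvtColor(w['img'],cv2.COLOR_RGB2HSV)
print('nose',ray(w,262,142,.102),'foot',ray(w,261,127,.014))
m=((hsv[:,:,1]<60)&(hsv[:,:,2]>150)).astype(np.uint8);m[:205]=0;m[330:]=0;m[:,:190]=0;m[:,325:]=0
cs,h=cv2.findContours(m,cv2.RETR_CCOMP,cv2.CHAIN_APPROX_NONE)
for c in cs:
    if len(c)>100:
        e=cv2.fitEllipse(c);print(len(c),np.round(e[1],1),np.round(e[0],1),np.round(ray(w,*e[0],.2055),4))
print(state()['position'])
E
```

```text
nose [ 0.55641532 -0.12348379  0.102     ] foot [ 0.5563896  -0.12267887  0.014     ]
522 [115.8 134.1] [257.6 279.8] [ 0.5573 -0.1721  0.2055]
102 [19.6 43.1] [220.6 318.2] [ 0.5406 -0.1966  0.2055]
212 [68.2 80.6] [257. 275.] [ 0.5568 -0.1695  0.2055]
[ 0.55715841 -0.1692305   0.17493355]
```

Emit:
send_rows(targets=[0, 3, 0, 0, 0, 0, 160, -0.05, 4.65, 0, 0, 0, 0, 160, -0.05, 4.65, -1, 0, 0, 0, 160, -0.05, 4.65, -3, 0, 0, 0, 160, -0.05, 4.65, -5, 0, 0, 0, 160, -0.05, 4.65, -7, 0, 0, 0, 160, -0.05, 4.65, -9, 0, 0, 0, 160, -0.05, 4.65, -10.5, 0, 0, 0, 160, -0.05, 4.65, -11.3, 0, 0, 0, 160, -0.05, 4.65, -11.6, 0, 0, 0, 160, -0.05, 4.65, -11.8, 0, 0, 0, 160, -0.05, 4.65, -11.8, 0, 0, 0, 160])

```text
time_s: 8.3
position: [0.5582, -0.1242, 0.059]
eef_rot: [-0.03, 0.706, 0.03, 0.707]
force: [-0.2, -0.1, -3.6]
grip_width: 0.683
```

```bash
python3 - <<'E'
from h import *
s=state();print(s['position'],s['force'],s['ft_torque'],s['grip_width'])
w=snap('wrist');s=snap('scene')
c=cv2.resize(s['img'][135:210,165:245,::-1],(560,525),interpolation=cv2.INTER_CUBIC);a=w['img'][150:350,150:370,::-1]
b=np.zeros((525,800,3),np.uint8);b[:,:560]=c;b[:200,560:780]=a;cv2.imwrite('pics/m6.png',b)
E
```

```text
[ 0.55816325 -0.12417778  0.0589613 ] [-0.16014973 -0.11766803 -3.56450987] [-0.04171047  0.06607305 -0.00906228] 0.6831040515851144
```

View pics/m6.png

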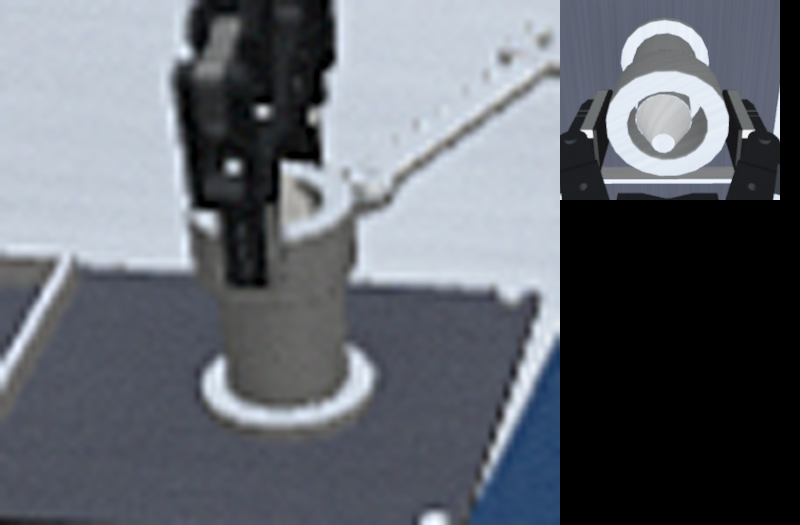

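B is over the go end, with the nose seen inside the bore and the collar just above the step. The scale still carries its weight (-3.6 N), so I'll lower gently to contact.

Emit:
send_rows(targets=[0, 0, -0.1, 0, 0, 0, 160, 0, 0, -0.2, 0, 0, 0, 160, 0, 0, -0.3, 0, 0, 0, 160, 0, 0, -0.3, 0, 0, 0, 160, 0, 0, -0.3, 0, 0, 0, 160])

```text
time_s: 8.9
position: [0.558, -0.1241, 0.0569]
eef_rot: [-0.03, 0.706, 0.03, 0.707]
force: [-1.5, 1.5, 5.0]
grip_width: 0.687
```

Contact is confirmed: the force rose from -3.6 to +5 N at TCP z 0.057, so the collar is seated on the step. I'll hold briefly, lift it off and carry it above the tray.

Emit:
send_rows(targets=[0, 0, 0, 0, 0, 0, 160, 0, 0, 0, 0, 0, 0, 160, 0, 0, 0, 0, 0, 0, 160, 0, 0, 0, 0, 0, 0, 160, 0, 0, 1, 0, 0, 0, 160, 0, 0, 3, 0, 0, 0, 160, 0, 0, 5.5, 0, 0, 0, 160, 0, 0, 8, 0, 0, 0, 160, 0, 0, 8, 0, 0, 0, 160, 0.3, -4, 8, 0, 0, 0, 160, 0.7, -8, 8, 0, 0, 0, 160, 1, -12, 8, 0, 0, 0, 160, 1.3, -16, 8, 0, 0, 0, 160, 1.5, -17.9, 8, 0, 0, 0, 160, 1.5, -17.9, 5, 0, 0, 0, 160, 1.5, -17.9, 2, 0, 0, 0, 160, 1.5, -17.9, 0, 0, 0, 0, 160, 1.5, -17.9, 0, 0, 0, 0, 160])

```text
time_s: 10.7
position: [0.5685, -0.2998, 0.0493]
eef_rot: [-0.027, 0.71, 0.033, 0.703]
force: [-0.6, 0.0, -3.4]
grip_width: 0.686
```

```bash
python3 - <<'E'
from h import *
s=state();print(s['position'],s['force'],s['grip_width'])
w=snap('wrist');s=snap('scene')
print(proj(w,[.572,-.302,.006]))
c=cv2.resize(s['img'][140:220,85:195,::-1],(550,400),interpolation=cv2.INTER_CUBIC)
b=np.zeros((400,800,3),np.uint8);b[:,:550]=c;b[:188,550:800]=cv2.resize(w['img'][:,:,::-1],(250,188));cv2.imwrite('pics/m7.png',b)
E
```

```text
[ 0.56849943 -0.29980518  0.04932406] [-0.56593075  0.02391712 -3.40404353] 0.6861341630721518
[262.43532262 216.6400848 ]
```

View pics/m7.png

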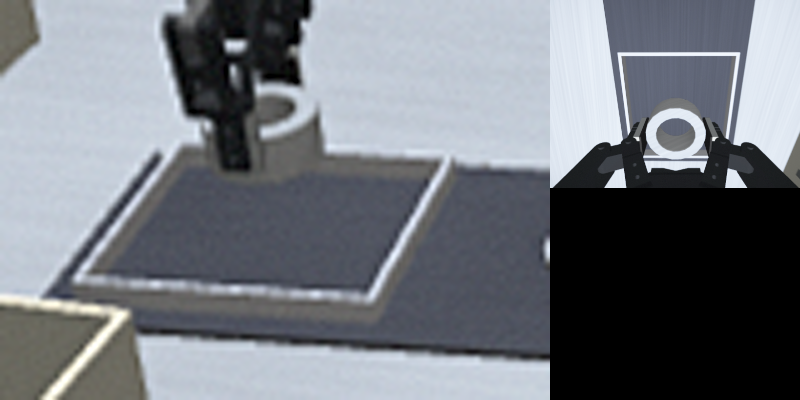

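Emit:
send_rows(targets=[0, 0, -2, 0, 0, 0, 160, 0, 0, -3.8, 0, 0, 0, 160, 0, 0, -4.6, 0, 0, 0, 160, 0, 0, -5, 0, 0, 0, 160, 0, 0, -5.2, 0, 0, 0, 160, 0, 0, -5.3, 0, 0, 0, 160, 0, 0, -5.3, 0, 0, 0, 160, 0, 0, -5.3, 0, 0, 0, 160])

```text
time_s: 11.6
position: [0.5731, -0.3034, 0.0031]
eef_rot: [-0.03, 0.706, 0.03, 0.707]
force: [0.4, -0.5, -2.4]
grip_width: 0.683
```

Emit:
send_rows(targets=[0, 0, -0.1, 0, 0, 0, 160, 0, 0, -0.2, 0, 0, 0, 160, 0, 0, -0.2, 0, 0, 0, 160, 0, 0, -0.2, 0, 0, 0, 160])

```text
time_s: 12.0
position: [0.5732, -0.3034, 0.0029]
eef_rot: [-0.03, 0.706, 0.03, 0.707]
force: [-3.4, 2.4, 7.5]
grip_width: 0.685
```

The force is now +7.5 N, so the collar is on the tray floor. I'll open the jaws, then rise straight up.

Emit:
send_rows(targets=[0, 0, 0.1, 0, 0, 0, 60, 0, 0, 0.1, 0, 0, 0, 30, 0, 0, 0.1, 0, 0, 0, 10, 0, 0, 0.1, 0, 0, 0, 10, 0, 0, 0.1, 0, 0, 0, 10, 0, 0, 1, 0, 0, 0, 10, 0, 0, 3, 0, 0, 0, 10, 0, 0, 7, 0, 0, 0, 10, 0, 0, 11, 0, 0, 0, 10, 0, 0, 15, 0, 0, 0, 10, 0, 0, 15, 0, 0, 0, 10, 0, 0, 15, 0, 0, 0, 10])

```text
time_s: 13.2
position: [0.5736, -0.3037, 0.1529]
eef_rot: [-0.031, 0.705, 0.029, 0.708]
force: [-0.1, 0.2, -1.0]
grip_width: 0.958
```

```bash
python3 - <<'E'
from h import *
s=state();print(s['time_s'],s['position'],s['force'],s['grip_width'])
w=snap('wrist','w8.png')
hsv=cv2.cvtColor(w['img'],cv2.COLOR_RGB2HSV)
m=((hsv[:,:,1]<60)&(hsv[:,:,2]>150)).astype(np.uint8)
cs,h=cv2.findContours(m,cv2.RETR_CCOMP,cv2.CHAIN_APPROX_NONE)
for c in cs:
    e=cv2.fitEllipse(c) if len(c)>60 else None
    if e and 30<e[1][0] and e[1][1]<70:
        p=ray(w,*e[0],.034);d=p[:2]-[.566,-.223];a=np.radians(5)
        print(len(c),np.round(e[1],1),np.round(e[0],1),np.round(p,4),'board',d@[np.cos(a),np.sin(a)],d@[-np.sin(a),np.cos(a)])
t=snap('top');hs=cv2.cvtColor(t['img'],cv2.COLOR_RGB2HSV)
for n,(u,v) in dict(a=(142,242),c=(232,244)).items():
    r=22;p=hs[v-r:v+r,u-r:u+r];m=((p[:,:,1]<60)&(p[:,:,2]>100)).astype(np.uint8)
    c=max(cv2.findContours(m,0,1)[0],key=cv2.contourArea);e=cv2.minEnclosingCircle(c);print(n,e[0][0]+u-r,e[0][1]+v-r)
E
```

```text
13.2 [ 0.5735577  -0.30366658  0.15286819] [-0.13524931  0.242875   -1.01147344] 0.9584221793302229
168 [58.1 60.5] [255.9 180.1] [ 0.5725 -0.3026  0.034 ] board -0.0004975445362482905 -0.07990247941503363
110 [37.8 40.1] [255.9 180.7] [ 0.5725 -0.3033  0.034 ] board -0.0005002767659356344 -0.08054008724975499
a 142.0 241.5
c 232.22049713134766 243.59937858581543
```

View pics/w8.png

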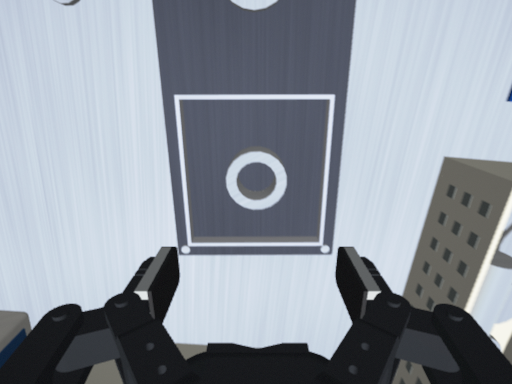

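B lies flat and free at the tray centre, at pixel (256,180), which is about (-0.5, -80) mm in the board frame. A and C have not moved, and the gripper is clear of everything.

```bash
python3 -c "
from h import *
print(finish_job())"
```

```text
the job is handed in; nothing more can be done
None
```

The job is handed in at about 13 s of the 43 s allowed. I picked collar B (38 mm bore), lowered it over the go end onto the no-go step, held it there about 0.5 s, then set it down and released it in the tray.

**Step:** The vertical force rose from -3.6 N to +5 N as the collar landed, at the height I expected. I confirmed this by force and height only. The last picture before it showed the nose inside the bore with the collar just above the step.

**Tray:** The last wrist view put the collar at about (-0.5, -80) mm in the board frame, lying flat and within about 1 mm of the tray centre. The gripper was open and well clear.

**Other collars:** A and C were within 0.3 pixel (under 1 mm) of their first positions in the top view.

**Disagreement:** The fingertips were about 40 mm shorter than the tool description says. My first close therefore passed above the collar without touching it. I then went lower in stages, watching the pictures and the force, and the second close gripped it.

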